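# Hold the glue press down on a mailer

## Robot

A 6-joint arm with a two-finger parallel gripper is mounted at the origin on the work surface. World frame = base frame: x ahead of the robot, y to its left, z up, the work surface at z = 0. Lengths are in m, angles in degrees, forces in N, time in s.
With the tool pointing down it reaches from about 0.375 to 0.925 m from the base axis. Payload 5.7 kg.
Tool frame: the origin (TCP) lies midway between the tips of the shut fingers; the grasp point (between the pads) lies 19 mm behind it; y points along the fingers, x is the direction in which the jaws open and shut, and the axes are right-handed (so a half turn about y gives the same grasp; the last joint's range is limited). The gripper opens to 85 mm and grips with 20 to 120 N. Pads are 22 mm wide; open, the fingers measure 114 mm over their backs; the gripper's body (76 mm by 85 mm) begins 54 mm behind the grasp point. The pads swing forward as they close: fully open they stand 13 mm farther back than shut.
Start: joints at [59.868, 20.558, 86.54, -0, 72.909, -6.595], TCP at [0.24, 0.55, 0.231] pointing down, gripper open.
Joint ranges: [-170.27, 170.27], [-57.76, 135], [12.27, 136.19], [-55.21, 235.2], [11.17, 155.16], [-170.74, 170.74]. Speed limits (degrees/s): [136.94, 136.94, 180, 180, 180, 180].

## Interface

Orientations are given as [roll, pitch, yaw] about the fixed x, y, z axes, in that order (R = Rz(yaw) Ry(pitch) Rx(roll)).
In Python, from plant import robot gives the robot as it stands. The module is installed in compiled form; this text tells all that it offers.
- The arm moves only by the tool step_arm, never from a script. Its argument "commands" is a list of rows, each a list of 4 numbers: the shift along the world's x, y, z in m, then the turn about the world's z in degrees. In form: [[tx, ty, tz, roll], ...]. A call has exactly 8 rows; each row shifts and turns the commanded pose from where the row before left it; what a row does not reach is not made up. A row lasts 1/12 s, in which the tool goes at most 41.7 mm and 7.16 degrees, less where a joint would pass 70% of its speed; a pose out of reach is approached as far as the arm can. A call with a gripper value outside its range is refused whole. "fingers" is the finger opening in m, from 0 to 0.0854, set as the call begins (left out, the last holds). The fingers move at their own pace and stop on an object; "grip_force" is the grip in N (left out, the last holds). Time passes only in rows, so rows that do not move let the fingers close, or fill a call up. It gives the time, the measured TCP pose, the force and the opening at its end, in the units of the state.
- robot.state(): the state, without advancing time (a new reading comes with each control period).
- robot.grab_frame(name): name is "scene" or "top"; returns a dict with "image" (480x640x3 uint8, blue, green, red), "z_map" (480x640 float32, m along the optical axis (not along the pixel's ray), 0 where there is no reading), "fx", "fy", "cx", "cy" (pixels), "D" ([k1, k2, p1, p2, k3] as OpenCV has them; the pictures are not rectified), "world_to_cam" (4x4, takes a point from world to camera coordinates). Camera axes: x right, y down, z forward; pixel columns grow to the right and rows downward; lengths in m; the calibration is good to about 2 mm. A picture is of the moment at which its call begins.
- robot.hand_in(): hands the job in, once; it reports no verdict.
The state is a dict: "t": time; "q": joint angles; "joint_vel": joint speeds; "tau": joint torques, N m; "tcp_pos": TCP position; "orientation": TCP orientation; "ft_force": force on the tool from outside, world axes, zero at the start; "wrist_torque": the same for the moment, N m; "opening": opening from 0.0 (shut) to 1.0 (fully open).
Only numpy, scipy, OpenCV 4.12 (cv2) and the standard library are available. Lean on these libraries where they do the work, as an engineer would, in place of code of your own. Each camera call takes 0.05 s, during which the arm holds its last target. There are 200 camera calls.

## Task

The flat cardboard mailer in the teal glue press has just been glued and needs holding shut, but the seam roller with the red handle was left on its lid under the press pad: take it away and set it down (not dropped) lying flat in the blue tray. Then push the press's spring-loaded lever down by its yellow paddle until the red pointer stands in the green band, never letting it run into the red, and keep it there for three seconds; finish still holding it there, because the lever springs up if it is let go. Leave everything else on the bench where it is.

Things in the scene. Friction and masses are not known exactly. Their poses are not given: they have to be found in the camera images.
- press: Teal press, fixed. Origin: on the bench under the mailer's centre; x from paddle end to hinge end (roughly away from the robot), z up. Base within x -100..235, y -100..100 mm. Mailer fixed on it, 180 (x) x 240 (y) mm, lid 60 mm above bench. Hinge cheeks 173 mm high at x 98..142. White gauge plate at x 207, y 10..60, 208 mm high, faces +x: green and red bands; lever's red pointer rises along it.
- hinge (a point): Lever's hinge axis: at x = +120, y = 0, z = 150 mm in the press frame; it runs along the press's y. Below the lever, 120 mm from the hinge towards the paddle, hangs a 60 x 60 mm foam pad, over the mailer's centre, its lowest edge about 105 mm above the bench at rest. The foam meets no resistance from the lid; the seam roller would block it.
- paddle_top (a point): Centre of the upper face of the yellow paddle (60 mm along the lever, 70 across, 16 thick) at the lever's free end: push down here. It is 260 mm from the hinge along the lever (towards the press's -x) and 11 mm above its centre line. Lever bar 26 mm wide. At rest it slopes up 0.25 rad, paddle top 225 mm above the bench; mid-green it slopes down 0.25 rad, paddle top 96 mm.
- lever (a joint): Lever angle, rad: 0 up at rest, grows as pressed (slope above level = 0.25 - value), stop at 0.72. Green band 0.44 to 0.56, red from 0.60. A return spring pushes it up, at the paddle about 4 N at rest and 10 N in the green; let go, it springs back to 0.
- roller: Loose seam roller, about 160 g, 160 mm long, lying flat: black roller 32 mm in diameter, 44 mm wide, under a steel bracket (top at 36 mm), and a red handle 116 x 26 x 24 mm high. Origin: underside, below the roller's axis; x runs along the handle, which spans x = 28 to 144 mm. Starts on the mailer's lid, roller under the pad, handle out towards the press's +y.
- roller_grip (a point): Point in the middle of the red handle's thickness (12 mm above its underside), 75 mm from the roller's axis, near the tool's centre of mass: grip here across the 26 mm width. Same axes as the roller.
- tray: Open blue tray, fixed, 240 (x) x 160 (y) x 45 mm high outside, walls and floor 4 mm. Origin: centre of its underside; x along its length.
- tape_roll: Bystander: tan roll of tape, 60 mm across, 36 mm high, on its flat side. Origin: centre of underside.
- glue: Bystander: white bottle, 60 mm across, 150 mm high, orange cap. Origin: centre of underside.
- tape_gun: Bystander: red hand tape dispenser, about 220 mm long, 100 mm high. Origin: underside, below its roll.
- scraper: Bystander: flat scraper with red handle, 155 mm long, 16 mm high. Origin: underside, near the handle's front end.
- parcel: Bystander: small cardboard parcel 90 x 120 x 60 mm. Origin: centre of underside.
- pot: Bystander: grey plastic pot, 80 mm across, 100 mm high. Origin: centre of underside.
Things that resemble listed ones, but are neither listed nor needed, are in the scene too. Of the things that look like the roller, the middle-sized one is meant.

How it is judged (in metres and radians):
On the way, in this order (a step that is already met when the one before it is completed fails the run):
1. the seam roller lies flat in the blue tray, released and at rest (x of roller_grip in the frame of tray between -0.115 and 0.115 m and y of roller_grip in the frame of tray between -0.075 and 0.075 m and z of roller_grip in the frame of tray between 0 and 0.032 m and contact force between the fingers and roller below 0.1 N and linear speed of roller below 0.05 m/s), for 0.2 s.
2. the lever is held in the green band for three seconds by the robot (value of joint lever between 0.43 and 0.57 rad and contact force between any of the fingers, the arm and lever above 3 N), for 2.8 s.
At the end, for the whole second after the job is handed in: Roller at rest and released in the tray: handle point within 115 mm along and 75 mm across of the tray's centre, under 32 mm above its underside. The robot still pushes the lever with over 3 N and keeps it still at 0.43 to 0.57 rad (pointer in the green) (all of step 1 and all of step 2 and velocity of joint lever between -0.1 and 0.1 rad/s); the arm keeps its last pose, push and grip.
It fails at once if the lever was pressed into the red (over 0.63 rad): the mailer is crushed (value of joint lever above 0.63 rad).
It fails at once if the seam roller was dropped or thrown (moving faster than 0.9 m/s out of the grip) (contact force between the fingers and roller below 0.1 N and linear speed of roller above 0.9 m/s).
It fails at once if a bystander was moved by more than 40 mm (distance of any of tape_roll, glue, tape_gun, scraper, parcel, pot from where it was at the start of the episode above 0.04 m).
It also fails if it takes over 67 s, if anything falls off the work surface, if the arm or the gripper's body presses on something with over 40 N, if the wrist force passes 120 N, or if a joint passes its speed limit or range.

## Working session

There is one attempt and no reset: what is moved stays moved. The work goes in short steps, Python scripts to look and compute and a tool call to move; the robot and the scene stay as the last step left them, time stands still between calls to the robot, and variables do not carry over. Pictures are saved under pics/ and viewed, about 8 in all and at most 12, crops included, and the job is handed in when it is done.

Besides the shell and the picture viewer there is one more tool, called after ">>>" as a command line: name --pt "numbers of a row" for each row, then --argument value for the rest. step_arm: Moves the arm, as the interface text tells. Its arguments: {"type":"object","properties":{"commands":{"type":"array"},"fingers":{"type":"number"},"grip_force":{"type":"number"}},"required":["commands"]}

```bash
mkdir -p pics
cat > h.py <<'E'
import numpy as np, cv2, pickle
from plant import robot
def grab(n,tag):
    f=robot.grab_frame(n); pickle.dump(f,open(f'{tag}.pkl','wb')); cv2.imwrite(f'pics/{tag}.png',f['image']); return f
def load(tag): return pickle.load(open(f'{tag}.pkl','rb'))
def K(f): return np.array([[f['fx'],0,f['cx']],[0,f['fy'],f['cy']],[0,0,1.]])
def depth_pts(f,uv):
    uv=np.asarray(uv,float).reshape(-1,2); n=cv2.undistortPoints(uv[:,None],K(f),np.array(f['D'],float))[:,0]
    z=f['z_map'][uv[:,1].astype(int),uv[:,0].astype(int)]
    c=np.c_[n*z[:,None],z,np.ones(len(z))]; p=(np.linalg.inv(f['world_to_cam'])@c.T).T[:,:3]; return p
def plane_pts(f,uv,h):
    uv=np.asarray(uv,float).reshape(-1,2); n=cv2.undistortPoints(uv[:,None],K(f),np.array(f['D'],float))[:,0]
    M=np.linalg.inv(f['world_to_cam']); d=np.c_[n,np.ones(len(n))]@M[:3,:3].T; o=M[:3,3]
    return o+d*((h-o[2])/d[:,2])[:,None]
def proj(f,P):
    W=np.array(f['world_to_cam']); return cv2.projectPoints(np.asarray(P,float).reshape(-1,3),cv2.Rodrigues(W[:3,:3])[0],W[:3,3],K(f),np.array(f['D'],float))[0][:,0]
E
python3 - <<'E'
from h import *
for n in('top','scene'):
    f=grab(n,n+'0'); print(n,f['fx'],np.linalg.inv(f['world_to_cam'])[:3,3].round(3),np.round(f['D'],3),(f['z_map']>0).mean())
print(robot.state())
E
```

```text
top 608.131943531619 [0.261 0.015 1.624] [0.007 0.    0.    0.    0.   ] 0.995986328125
scene 436.1422292086477 [ 1.018 -0.477  0.983] [-0.019  0.     0.     0.     0.   ] 0.9956510416666666
{'t': 0.1, 'q': array([ 5.98697415e+01,  2.05924764e+01,  8.65925361e+01, -9.20076782e-04,
        7.29092367e+01, -6.59571897e+00]), 'joint_vel': array([-0.10471283, -0.08419981, -0.20620499, -0.10720885,  0.0373714 ,
        0.04925096]), 'tau': array([-3.86237389e-04, -5.28656101e+01, -2.79351926e+01,  5.14183921e-05,
        4.94259701e-03, -2.82233475e-05]), 'tcp_pos': array([0.23929282, 0.54954824, 0.23055315]), 'orientation': array([-89.99004744,   0.09372632,  66.46573976]), 'ft_force': array([-0.73167226, -0.18612866, -0.82790753]), 'wrist_torque': array([ 0.04612616, -0.01769175,  0.01677453]), 'opening': 1.0005787051845123}
```

View pics/top0.png

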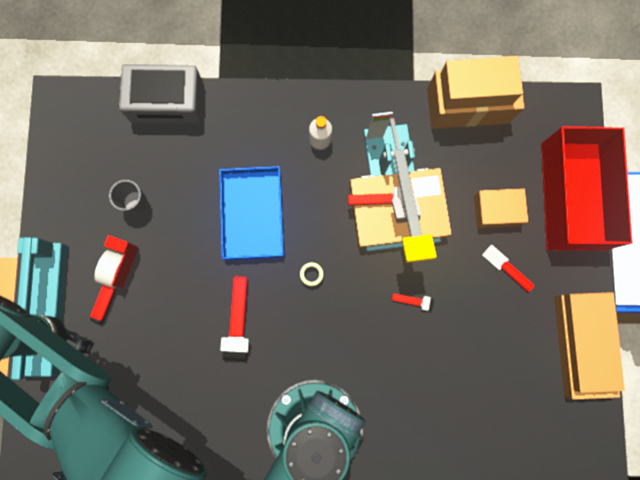

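View pics/scene0.png

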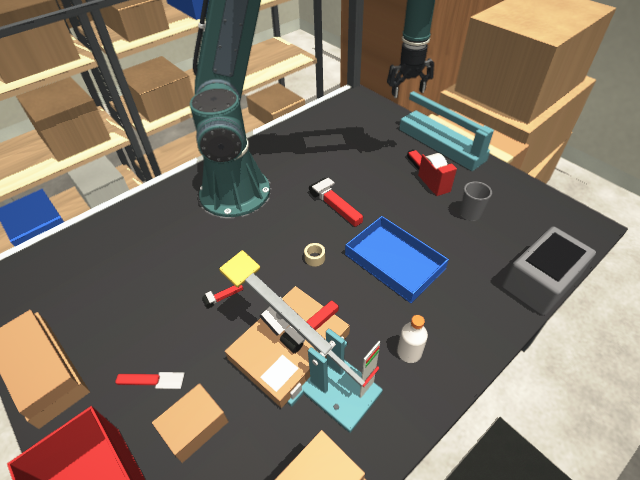

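The top view shows three candidates that look like the roller:
- A large one at (237,315), on the bench.
- One on the mailer lid, with its handle at about (370,200).
- A small one at (412,300).

The middle-sized one, on the lid under the press, is the target. The scraper (510,270) and tape gun (110,280) are other red things. The tray is at (252,213) and the paddle at (420,248).

Run:
```python
from h import *
f=load('top0'); im=f['image']; hsv=cv2.cvtColor(im,cv2.COLOR_BGR2HSV)
def comp(mask,box):
    m=np.zeros_like(mask); x0,y0,x1,y1=box; m[y0:y1,x0:x1]=mask[y0:y1,x0:x1]
    n,l,s,c=cv2.connectedComponentsWithStats(m); i=1+np.argmax(s[1:,4]); return l==i
red=cv2.inRange(hsv,(0,150,80),(6,255,255))|cv2.inRange(hsv,(174,150,80),(180,255,255))
def rect(m,h=None,name=''):
    v,u=np.nonzero(m); P=depth_pts(f,np.c_[u,v]); zm=np.median(P[:,2])
    Q=plane_pts(f,np.c_[u,v],h if h is not None else zm)
    print(name,'n',len(u),'zmed',zm.round(4),'mean',P.mean(0).round(4),'rect',[np.round(np.array(a)*(1 if i<2 else 1),4) for i,a in enumerate(cv2.minAreaRect((Q[:,:2]*1000).astype(np.float32)))])
rect(comp(red,(335,180,400,220)),0.084,'target handle')
rect(comp(red,(225,270,255,345)),0.0,'big'); rect(comp(red,(385,285,440,315)),0.0,'small')
blue=cv2.inRange(hsv,(100,120,60),(125,255,255)); rect(comp(blue,(200,150,300,270)),0.045,'tray')
yel=cv2.inRange(hsv,(25,150,120),(35,255,255)); m=comp(yel,(390,220,450,270)); rect(m,None,'paddle')
v,u=np.nonzero(cv2.erode(m.astype(np.uint8),np.ones((3,3)))); P=depth_pts(f,np.c_[u,v]); c=P.mean(0); n=np.linalg.svd(P-c)[2][2]; print('paddle c',c.round(4),'n',n.round(3))
# card lid outline
card=cv2.inRange(hsv,(10,60,80),(24,255,255)); m=comp(card,(340,160,460,250))
v,u=np.nonzero(m); P=depth_pts(f,np.c_[u,v]); k=abs(P[:,2]-.06)<.012
# lid: everything at z ~60mm
v,u=np.mgrid[150:260,335:465]; uv=np.c_[u.ravel(),v.ravel()]; P=depth_pts(f,uv); k=(P[:,2]>.05)&(P[:,2]<.07)
R=cv2.minAreaRect((P[k,:2]*1000).astype(np.float32)); print('lid',R,P[k,2].mean())
# lever bar: points z>0.11
v,u=np.mgrid[100:240,370:440]; uv=np.c_[u.ravel(),v.ravel()]; P=depth_pts(f,uv); k=(P[:,2]>.16); L=cv2.fitLine((P[k]*1000).astype(np.float32),cv2.DIST_HUBER,0,.01,.01).ravel(); print('lever line',L.round(3), np.degrees(np.arctan2(L[1],L[0])))
cv2.imwrite('pics/crop.png',cv2.resize(im[100:320,330:460],None,fx=3,fy=3,interpolation=cv2.INTER_CUBIC)[:600])
```

```text
target handle n 432 zmed 0.083 mean [ 0.5851 -0.1352  0.092 ] rect [array([ 585.402 , -137.5996]), array([ 29.0118, 114.1675]), np.float64(0.6927)]
big n 864 zmed 0.0313 mean [0.3102 0.2004 0.0391] rect [array([312.6261, 204.676 ]), array([ 38.6352, 156.4333]), np.float64(87.5189)]
small n 245 zmed 0.0154 mean [ 0.333  -0.238   0.0202] rect [array([ 334.1068, -241.056 ]), array([78.8829, 22.1046]), np.float64(78.8961)]
tray n 5734 zmed 0.0047 mean [0.5601 0.1762 0.0144] rect [array([555.6943, 172.9866]), array([247.176 , 164.5839]), np.float64(3.544)]
paddle n 731 zmed 0.2256 mean [ 0.4426 -0.2362  0.2293] rect [array([ 443.8202, -237.4927]), array([57.2293, 71.6341]), np.float64(8.4215)]
paddle c [ 0.4428 -0.2364  0.2282] n [-0.988 -0.008 -0.155]
lid ((596.6873779296875, -209.968994140625), (230.09994506835938, 256.86614990234375), 7.744330883026123) 0.05965539242661227
lever line [ 9.60000e-01  1.84000e-01 -2.13000e-01  5.70615e+02 -2.18937e+02
  1.92435e+02] 10.840885
```

View pics/crop.png

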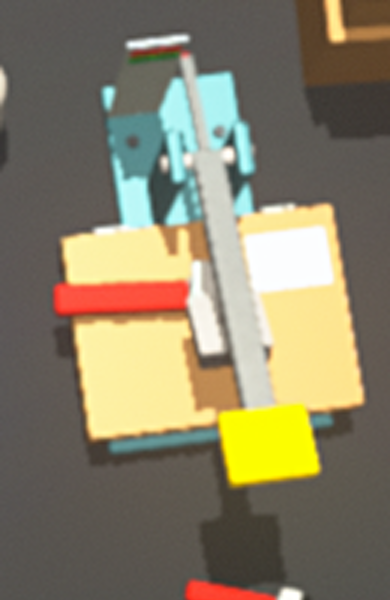

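The crop confirms the choice: a red handle running left from beneath the pad over the lid, about 115 mm long at z = 84 mm. The other two measure about 156 mm and 79 mm, so this is the middle-sized one. I'll grip the handle slightly outboard of its centre of mass so the gripper body clears the pad.

>>> step_arm --pt "0.0144 -0.0284 0 -2.74" --pt "0.0144 -0.0284 0 -2.74" --pt "0.0144 -0.0284 0 -2.74" --pt "0.0144 -0.0284 0 -2.74" --pt "0.0144 -0.0284 0 -2.74" --pt "0.0144 -0.0284 0 -2.74" --pt "0.0144 -0.0284 0 -2.74" --pt "0.0144 -0.0284 0 -2.74" --fingers 0.06 --grip_force 40

```text
t: 0.77
tcp_pos: [0.3549, 0.3213, 0.231]
orientation: [-90.0, 0.0, 44.4]
ft_force: [1.2, 0.4, -0.9]
opening: 0.704
```

>>> step_arm --pt "0.0144 -0.0284 0 -2.74" --pt "0.0144 -0.0284 0 -2.74" --pt "0.0144 -0.0284 0 -2.74" --pt "0.0144 -0.0284 0 -2.74" --pt "0.0144 -0.0284 0 -2.74" --pt "0.0144 -0.0284 0 -2.74" --pt "0.0144 -0.0284 0 -2.74" --pt "0.0144 -0.0284 0 -2.74"

```text
t: 1.43
tcp_pos: [0.4701, 0.0941, 0.2311]
orientation: [-90.0, 0.0, 22.5]
ft_force: [0.0, 0.5, 0.6]
opening: 0.703
```

>>> step_arm --pt "0.0144 -0.0284 0 -2.74" --pt "0.0144 -0.0284 0 -2.74" --pt "0.0144 -0.0284 0 -2.74" --pt "0.0144 -0.0284 0 -2.74" --pt "0.0144 -0.0284 0 -2.74" --pt "0.0144 -0.0284 0 -2.74" --pt "0.0144 -0.0284 0 -2.74" --pt "0.0144 -0.0284 0 -2.74"

```text
t: 2.1
tcp_pos: [0.5853, -0.133, 0.2308]
orientation: [-90.0, 0.1, 0.6]
ft_force: [0.3, -0.3, 0.4]
opening: 0.701
```

>>> step_arm --pt "0 0 -0.015 0" --pt "0 0 -0.015 0" --pt "0 0 -0.015 0" --pt "0 0 -0.015 0" --pt "0 0 -0.015 0" --pt "0 0 -0.015 0" --pt "0 0 0 0" --pt "0 0 0 0"

```text
t: 2.77
tcp_pos: [0.5843, -0.1312, 0.1403]
orientation: [-89.9, 0.2, 0.7]
ft_force: [0.9, -1.5, -0.1]
opening: 0.699
```

Run:
```python
from h import *
f=grab('scene','s1'); g=grab('top','t1')
print(proj(f,[[.5853,-.133,.084],[.5853,-.133,.14]]))
a=cv2.resize(f['image'][180:400,220:400],None,fx=2.5,fy=2.5); b=cv2.resize(g['image'][90:310,320:460],None,fx=2.5,fy=2.5)
cv2.imwrite('pics/s1c.png',np.hstack([a,b]))
```

```text
[[318.90301231 314.21481761]
 [318.26405719 301.20661219]]
```

View pics/s1c.png

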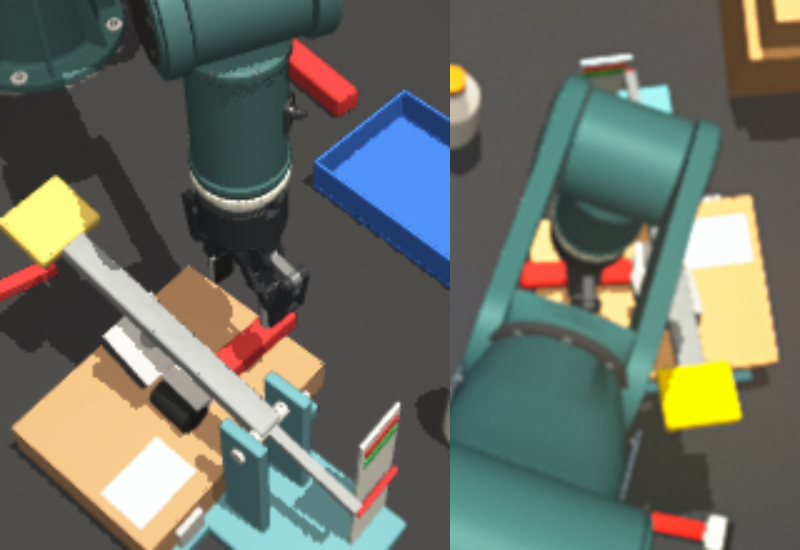

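The gripper straddles the red handle (left view (245,330), right view (585,275)), and the lever and pad are clear to its right. I'll descend and close.

>>> step_arm --pt "0 0 -0.012 0" --pt "0 0 -0.012 0" --pt "0 0 -0.012 0" --pt "0 0 -0.012 0" --pt "0 0 -0.012 0" --pt "0 0 -0.008 0" --pt "0 0 -0.006 0" --pt "0 0 0 0"

```text
t: 3.53
tcp_pos: [0.5843, -0.1312, 0.0657]
orientation: [-90.0, 0.1, 0.7]
ft_force: [-0.9, 0.7, 0.1]
opening: 0.703
```

>>> step_arm --pt "0 0 0 0" --pt "0 0 0 0" --pt "0 0 0 0" --pt "0 0 0 0" --pt "0 0 0 0" --pt "0 0 0 0" --pt "0 0 0 0" --pt "0 0 0 0" --fingers 0.0 --grip_force 40

```text
t: 4.2
tcp_pos: [0.5863, -0.1319, 0.0682]
orientation: [-90.0, -0.1, 0.7]
ft_force: [1.4, -0.0, 5.6]
opening: 0.301
```

>>> step_arm --pt "0 0 0.004 0" --pt "0 0.004 0 0" --pt "0 0.01 0 0" --pt "0 0.014 0 0" --pt "0 0.016 0 0" --pt "0 0.018 0 0" --pt "0 0.018 0 0" --pt "0 0.02 0 0"

```text
t: 4.87
tcp_pos: [0.5842, -0.0294, 0.0708]
orientation: [-90.0, 0.1, 0.7]
ft_force: [0.4, 0.1, -2.0]
opening: 0.292
```

>>> step_arm --pt "0 0.01 0.01 0" --pt "0 0 0.02 0" --pt "0 0 0.02 0" --pt "0 0 0.02 0" --pt "0 0 0.01 0" --pt "0 0 0 0" --pt "0 0 0 0" --pt "0 0 0 0"

```text
t: 5.53
tcp_pos: [0.5842, -0.0213, 0.1503]
orientation: [-90.0, 0.1, 0.7]
ft_force: [-0.6, 0.5, -1.0]
opening: 0.3
```

Run:
```python
from h import *
f=grab('scene','s2')
cv2.imwrite('pics/s2c.png',cv2.resize(f['image'][150:400,200:460],None,fx=2.3,fy=2.3))
g=load('top0'); im=g['image']; hsv=cv2.cvtColor(im,cv2.COLOR_BGR2HSV)
# tray rim points via depth
v,u=np.mgrid[150:275,205:300]; P=depth_pts(g,np.c_[u.ravel(),v.ravel()]); k=(P[:,2]>.03)&(P[:,2]<.055)
print(k.sum(),cv2.minAreaRect((P[k,:2]*1000).astype(np.float32)))
print(robot.state()['ft_force'])
```

```text
621 ((558.9041137695312, 173.25735473632812), (242.03750610351562, 161.05743408203125), 3.6102373600006104)
[-0.29267015 -0.23920258 -2.29635975]
```

View pics/s2c.png

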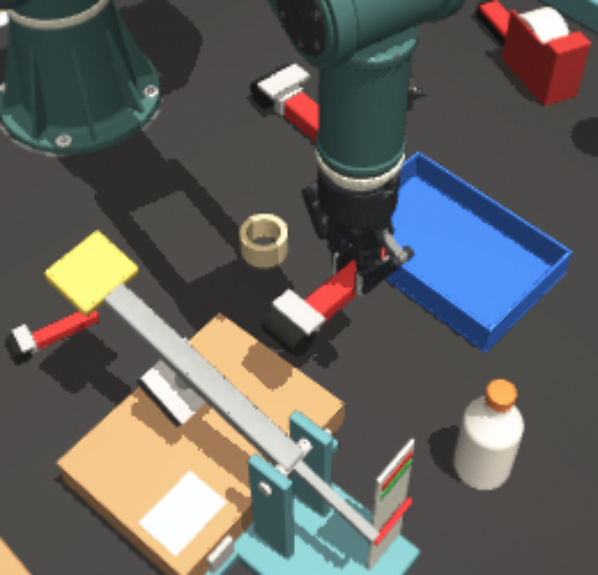

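The roller is held level and clear of the press. Tray centre is (0.559, 0.173), yaw 3.6°, and its size matches the description. I'll carry the roller over and turn it so the handle lies along the tray's length.

>>> step_arm --pt "-0.0033 0.012 0 5.8" --pt "-0.0033 0.012 0 5.8" --pt "-0.0033 0.012 0 5.8" --pt "-0.0033 0.012 0 5.8" --pt "-0.0033 0.012 0 5.8" --pt "-0.0033 0.012 0 5.8" --pt "-0.0033 0.012 0 5.8" --pt "-0.0033 0.012 0 5.8"

```text
t: 6.25
tcp_pos: [0.5576, 0.0749, 0.1498]
orientation: [-89.9, 0.1, 47.4]
ft_force: [0.7, -0.2, -2.2]
opening: 0.295
```

>>> step_arm --pt "-0.0033 0.012 0 5.8" --pt "-0.0033 0.012 0 5.8" --pt "-0.0033 0.012 0 5.8" --pt "-0.0033 0.012 0 5.8" --pt "-0.0033 0.012 0 5.8" --pt "-0.0033 0.012 0 5.8" --pt "-0.0033 0.012 0 5.8" --pt "-0.0033 0.012 0 5.8"

```text
t: 6.92
tcp_pos: [0.5312, 0.1707, 0.1498]
orientation: [-89.8, 0.0, 93.8]
ft_force: [0.3, 0.1, -2.5]
opening: 0.298
```

>>> step_arm --pt "0 0 -0.02 0" --pt "0 0 -0.02 0" --pt "0 0 -0.02 0" --pt "0 0 -0.02 0" --pt "0 0 -0.015 0" --pt "0 0 -0.01 0" --pt "0 0 -0.01 0" --pt "0 0 0 0"

```text
t: 7.58
tcp_pos: [0.5308, 0.17, 0.034]
orientation: [-89.8, 0.0, 93.5]
ft_force: [-0.5, 0.7, -2.2]
opening: 0.293
```

>>> step_arm --pt "0 0 -0.005 0" --pt "0 0 -0.004 0" --pt "0 0 -0.004 0" --pt "0 0 -0.003 0" --pt "0 0 -0.002 0" --pt "0 0 -0.001 0" --pt "0 0 -0.001 0" --pt "0 0 0 0"

```text
t: 8.25
tcp_pos: [0.5324, 0.1705, 0.0163]
orientation: [-90.0, 0.0, 93.5]
ft_force: [-0.4, 0.2, -2.3]
opening: 0.295
```

>>> step_arm --pt "0 0 -0.001 0" --pt "0 0 -0.001 0" --pt "0 0 0 0" --pt "0 0 0 0" --pt "0 0 0 0" --pt "0 0 0 0" --pt "0 0 0 0" --pt "0 0 0 0"

```text
t: 8.92
tcp_pos: [0.5324, 0.1705, 0.0143]
orientation: [-90.0, 0.0, 93.5]
ft_force: [-0.1, 0.9, -2.1]
opening: 0.293
```

>>> step_arm --pt "0 0 -0.001 0" --pt "0 0 -0.001 0" --pt "0 0 -0.001 0" --pt "0 0 0 0" --pt "0 0 0 0" --pt "0 0 0 0" --pt "0 0 0 0" --pt "0 0 0 0"

```text
t: 9.58
tcp_pos: [0.5325, 0.1705, 0.0122]
orientation: [-90.0, 0.0, 93.5]
ft_force: [-3.0, -0.9, 9.4]
opening: 0.296
```

>>> step_arm --pt "0 0 0 0" --pt "0 0 0 0" --pt "0 0 0 0" --pt "0 0 0 0" --pt "0 0 0 0" --pt "0 0 0.004 0" --pt "0 0 0.008 0" --pt "0 0 0.012 0" --fingers 0.055

```text
t: 10.25
tcp_pos: [0.5316, 0.1703, 0.0352]
orientation: [-89.9, 0.0, 93.5]
ft_force: [-0.0, 0.3, 0.5]
opening: 0.643
```

>>> step_arm --pt "0 0 0.02 0" --pt "0 0 0.03 0" --pt "0 0 0.03 0" --pt "0 0 0.03 0" --pt "0 0 0.03 0" --pt "0 0 0.03 0" --pt "0 0 0.03 0" --pt "0 0 0.03 0"

```text
t: 10.92
tcp_pos: [0.5319, 0.1704, 0.2677]
orientation: [-90.0, 0.0, 93.5]
ft_force: [0.0, 0.4, 0.3]
opening: 0.646
```

Run:
```python
from h import *
f=grab('scene','s3'); im=f['image']; hsv=cv2.cvtColor(im,cv2.COLOR_BGR2HSV)
cv2.imwrite('pics/s3c.png',cv2.resize(im[170:400,280:480],None,fx=2.5,fy=2.5))
red=cv2.inRange(hsv,(0,150,60),(6,255,255))|cv2.inRange(hsv,(174,150,60),(180,255,255))
m=np.zeros_like(red); m[215:300,345:450]=red[215:300,345:450]
v,u=np.nonzero(m); P=depth_pts(f,np.c_[u,v]); print(len(u),np.percentile(P,[5,50,95],axis=0).round(3))
st=robot.state(); print(st['t'],st['tcp_pos'],st['ft_force'])
```

```text
536 [[0.36  0.155 0.01 ]
 [0.518 0.17  0.026]
 [0.586 0.201 0.032]]
10.9667 [0.53534071 0.1710985  0.27400615] [2.93208882 0.97417541 4.24812314]
```

View pics/s3c.png

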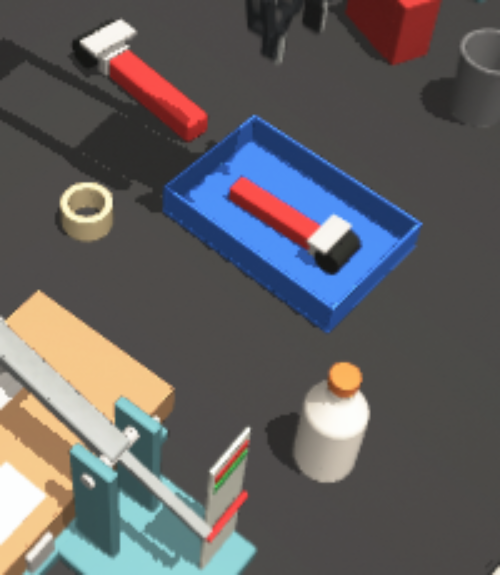

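The roller lies flat in the tray, with its handle at z ≈ 28 mm and clear of the walls, and it has been released. Next I'll shut the fingers and move above the paddle.

>>> step_arm --pt "-0.0058 -0.0255 0 0.3" --pt "-0.0058 -0.0255 0 0.3" --pt "-0.0058 -0.0255 0 0.3" --pt "-0.0058 -0.0255 0 0.3" --pt "-0.0058 -0.0255 0 0.3" --pt "-0.0058 -0.0255 0 0.3" --pt "-0.0058 -0.0255 0 0.3" --pt "-0.0058 -0.0255 0 0.3" --fingers 0.0

```text
t: 11.63
tcp_pos: [0.4853, -0.0346, 0.2658]
orientation: [-90.0, 0.0, 95.9]
ft_force: [-0.8, -0.5, -0.2]
opening: -0.001
```

>>> step_arm --pt "-0.0058 -0.0255 0 0.3" --pt "-0.0058 -0.0255 0 0.3" --pt "-0.0058 -0.0255 0 0.3" --pt "-0.0058 -0.0255 0 0.3" --pt "-0.0058 -0.0255 0 0.3" --pt "-0.0058 -0.0255 0 0.3" --pt "-0.0058 -0.0255 0 0.3" --pt "-0.0058 -0.0255 0 0.3"

```text
t: 12.3
tcp_pos: [0.4389, -0.2386, 0.2658]
orientation: [-90.0, 0.0, 98.3]
ft_force: [1.2, -0.2, 0.2]
opening: 0.003
```

>>> step_arm --pt "0 0 -0.01 0" --pt "0 0 -0.01 0" --pt "0 0 -0.008 0" --pt "0 0 -0.004 0" --pt "0 0 -0.004 0" --pt "0 0 -0.004 0" --pt "0 0 0 0" --pt "0 0 0 0"

```text
t: 12.97
tcp_pos: [0.4397, -0.2368, 0.2254]
orientation: [-90.0, -0.0, 98.3]
ft_force: [-1.8, 2.3, 3.7]
opening: 0.003
```

>>> step_arm --pt "0 0 -0.006 0" --pt "0 0 -0.007 0" --pt "0 0 -0.007 0" --pt "0 0 -0.007 0" --pt "0 0 -0.007 0" --pt "0 0 -0.007 0" --pt "0 0 -0.007 0" --pt "0 0 -0.006 0"

```text
t: 13.63
tcp_pos: [0.4392, -0.2381, 0.1715]
orientation: [-89.9, 0.1, 98.3]
ft_force: [-4.2, -0.7, 7.0]
opening: -0.001
```

>>> step_arm --pt "0 0 -0.006 0" --pt "0 0 -0.006 0" --pt "0 0 -0.006 0" --pt "0 0 -0.006 0" --pt "0 0 -0.006 0" --pt "0 0 -0.005 0" --pt "0 0 -0.004 0" --pt "0 0 0 0"

```text
t: 14.3
tcp_pos: [0.4394, -0.238, 0.1324]
orientation: [-90.0, 0.1, 98.3]
ft_force: [-3.9, -0.1, 8.4]
opening: -0.001
```

Run:
```python
from h import *
f=grab('scene','s4'); print(robot.state()['tcp_pos'],robot.state()['ft_force'])
a=cv2.resize(f['image'][210:400,200:400],None,fx=2,fy=2,interpolation=cv2.INTER_CUBIC); b=cv2.resize(f['image'][335:400,350:400],None,fx=6,fy=6,interpolation=cv2.INTER_CUBIC)
b=cv2.copyMakeBorder(b[:380],0,max(0,380-b.shape[0]),0,0,cv2.BORDER_CONSTANT); cv2.imwrite('pics/s4c.png',np.hstack([a,b[:380]]))
```

```text
[ 0.43940676 -0.2379781   0.13268751] [-4.61233    -0.65579708  8.2959155 ]
```

View pics/s4c.png

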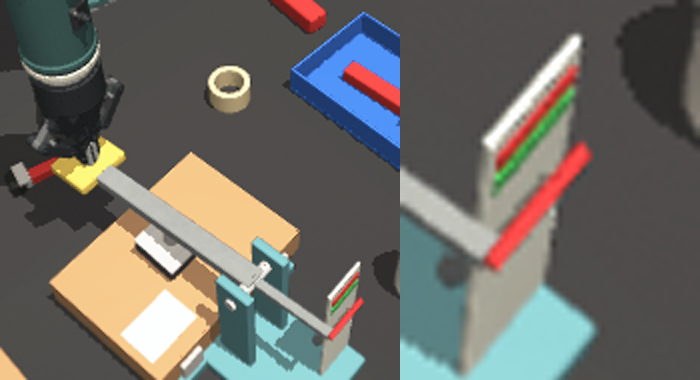

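The fingertip is on the yellow paddle (88,160). The red pointer is still just below the green band, as expected at about 0.37 rad. I'll continue to mid-green at z ≈ 0.10.

>>> step_arm --pt "0 0 -0.005 0" --pt "0 0 -0.005 0" --pt "0 0 -0.005 0" --pt "0 0 -0.005 0" --pt "0 0 -0.004 0" --pt "0 0 -0.003 0" --pt "0 0 -0.002 0" --pt "0 0 0 0"

```text
t: 15.02
tcp_pos: [0.4424, -0.238, 0.1045]
orientation: [-90.3, 0.1, 98.3]
ft_force: [3.0, 2.8, 11.0]
opening: 0.0
```

Run:
```python
from h import *
f=grab('scene','s5'); print(robot.state()['tcp_pos'],robot.state()['ft_force'])
b=cv2.resize(f['image'][325:405,340:400],None,fx=7,fy=7,interpolation=cv2.INTER_CUBIC); cv2.imwrite('pics/s5c.png',b)
# paddle surface height/slope by depth
hsv=cv2.cvtColor(f['image'],cv2.COLOR_BGR2HSV); m=cv2.inRange(hsv,(24,150,120),(35,255,255)); m=cv2.erode(m,np.ones((3,3)))
v,u=np.nonzero(m[200:340,200:290]); P=depth_pts(f,np.c_[u+200,v+200]); P=P[(P[:,2]>.05)&(P[:,2]<.2)]
ax=np.array([np.cos(np.radians(8)),np.sin(np.radians(8))]); s=(P[:,:2]-[.572,-.2195])@ax
print(len(P),s.min(),s.max(),'z=a*s+b',np.polyfit(s,P[:,2],1),P[:,2].mean())
# lever bar slope
v,u=np.mgrid[210:400,200:400]; P=depth_pts(f,np.c_[u.ravel(),v.ravel()]); d=P[:,:2]-[.572,-.2195]; s=d@ax; t=d@[-ax[1],ax[0]]
k=(abs(t)<.009)&(s>-.08)&(s<.09)&(P[:,2]>.09); c=np.polyfit(s[k],P[k,2],1); r=P[k,2]-np.polyval(c,s[k]); kk=abs(r)<.004; c=np.polyfit(s[k][kk],P[k,2][kk],1)
print('bar slope',c,kk.sum(),'lever value',.25+np.arctan(c[0]))
```

```text
[ 0.44233637 -0.23797087  0.10467264] [ 3.05049577  3.17812562 10.4453949 ]Traceback (most recent call last):
  File "<stdin>", line 6, in <module>
  File "h.py", line 8, in depth_pts
    uv=np.asarray(uv,float).reshape(-1,2); n=cv2.undistortPoints(uv[:,None],K(f),np.array(f['D'],float))[:,0]
                                             ~~~~~~~~~~~~~~~~~~~^^^^^^^^^^^^^^^^^^^^^^^^^^^^^^^^^^^^^^^^
cv2.error: OpenCV(4.12.0) /io/opencv/modules/calib3d/src/undistort.dispatch.cpp:347: error: (-215:Assertion failed) CV_IS_MAT(_src) && CV_IS_MAT(_dst) && (_src->rows == 1 || _src->cols == 1) && (_dst->rows == 1 || _dst->cols == 1) && _src->cols + _src->rows - 1 == _dst->rows + _dst->cols - 1 && (CV_MAT_TYPE(_src->type) == CV_32FC2 || CV_MAT_TYPE(_src->type) == CV_64FC2) && (CV_MAT_TYPE(_dst->type) == CV_32FC2 || CV_MAT_TYPE(_dst->type) == CV_64FC2) in function 'cvUndistortPointsInternal'
```

View pics/s5c.png

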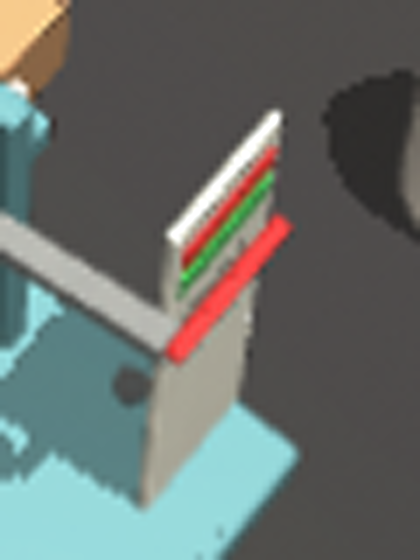

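The pointer (230,285) appears just below the green band here. It stands in front of the plate, so parallax matters, and I'll get the lever angle from depth instead.

Run:
```python
from h import *
f=load('s5'); im=f['image']; hsv=cv2.cvtColor(im,cv2.COLOR_BGR2HSV)
ax=np.array([np.cos(np.radians(8)),np.sin(np.radians(8))]); o=np.array([.572,-.2195])
v,u=np.mgrid[180:420,180:420]; v=v.ravel();u=u.ravel(); P=depth_pts(f,np.c_[u,v]); d=P[:,:2]-o; s=d@ax; t=d@[-ax[1],ax[0]]; H=hsv[v,u]
# bar: grey
for lo,hi in((-.09,.09),(-.09,0),(0,.09)):
    k=(abs(t)<.011)&(s>lo)&(s<hi)&(P[:,2]>.08)&(P[:,2]<.25)&(H[:,1]<60)
    c=np.polyfit(s[k],P[k,2],1)
    for _ in range(4):
        kk=k&(abs(P[:,2]-np.polyval(c,s))<.004); c=np.polyfit(s[kk],P[kk,2],1)
    print('bar',lo,hi,kk.sum(),c.round(4),'t',t[kk].mean().round(4),'value',(.25+np.arctan(c[0])).round(3))
def st(n,k):
    if k.sum(): print(n,k.sum(),'s',np.percentile(s[k],[10,50,90]).round(4),'t',np.percentile(t[k],[5,95]).round(3),'z',np.percentile(P[k,2],[5,25,50,75,95]).round(4))
g=(u>355)&(u<390)&(v>330)&(v<385)
red=((H[:,0]<7)|(H[:,0]>173))&(H[:,1]>140)
vv=v-330-0*u
green=(H[:,0]>45)&(H[:,0]<75)&(H[:,1]>100)
st('green',g&green); st('red hi',g&red&(P[:,2]>.185)); st('red lo',g&red&(P[:,2]<=.185))
yel=(H[:,0]>22)&(H[:,0]<36)&(H[:,1]>140)&(P[:,2]>.05)&(s<-.09); st('paddle',yel)
```

```text
bar -0.09 0.09 616 [0.2303 0.1314] t -0.0003 value 0.476
bar -0.09 0 280 [0.2329 0.1315] t -0.0002 value 0.479
bar 0 0.09 336 [0.2334 0.1312] t -0.0004 value 0.479
green 29 s [0.2101 0.2105 0.211 ] t [0.016 0.053] z [0.1736 0.1761 0.1781 0.1803 0.1815]
red hi 28 s [0.2096 0.2104 0.2109] t [0.015 0.053] z [0.1912 0.1933 0.1941 0.1951 0.1974]
red lo 77 s [0.218  0.2205 0.2227] t [-0.001  0.047] z [0.1726 0.1742 0.1752 0.1761 0.1771]
paddle 92 s [-0.1493 -0.1245 -0.1042] t [-0.035  0.032] z [0.095  0.0987 0.1009 0.1046 0.1072]
```

Bar slope gives a value of 0.478 rad, the paddle height gives about 0.48, and the pointer at z = 175 mm is inside the green (174–182 mm). All three agree. I'll go 4 mm lower to centre it, then hold.

>>> step_arm --pt "0 0 -0.002 0" --pt "0 0 -0.002 0" --pt "0 0 0 0" --pt "0 0 0 0" --pt "0 0 0 0" --pt "0 0 0 0" --pt "0 0 0 0" --pt "0 0 0 0"

```text
t: 15.73
tcp_pos: [0.4426, -0.2382, 0.101]
orientation: [-90.3, 0.2, 98.3]
ft_force: [3.6, 3.8, 10.3]
opening: 0.0
```

>>> step_arm --pt "0 0 0 0" --pt "0 0 0 0" --pt "0 0 0 0" --pt "0 0 0 0" --pt "0 0 0 0" --pt "0 0 0 0" --pt "0 0 0 0" --pt "0 0 0 0"

```text
t: 16.4
tcp_pos: [0.4426, -0.2382, 0.101]
orientation: [-90.3, 0.2, 98.3]
ft_force: [3.8, 3.8, 10.9]
opening: -0.001
```

>>> step_arm --pt "0 0 0 0" --pt "0 0 0 0" --pt "0 0 0 0" --pt "0 0 0 0" --pt "0 0 0 0" --pt "0 0 0 0" --pt "0 0 0 0" --pt "0 0 0 0"

```text
t: 17.07
tcp_pos: [0.4426, -0.2382, 0.101]
orientation: [-90.3, 0.2, 98.3]
ft_force: [2.6, 3.1, 10.1]
opening: 0.001
```

>>> step_arm --pt "0 0 0 0" --pt "0 0 0 0" --pt "0 0 0 0" --pt "0 0 0 0" --pt "0 0 0 0" --pt "0 0 0 0" --pt "0 0 0 0" --pt "0 0 0 0"

```text
t: 17.73
tcp_pos: [0.4426, -0.2382, 0.101]
orientation: [-90.3, 0.2, 98.3]
ft_force: [2.4, 4.2, 10.8]
opening: 0.001
```

>>> step_arm --pt "0 0 0 0" --pt "0 0 0 0" --pt "0 0 0 0" --pt "0 0 0 0" --pt "0 0 0 0" --pt "0 0 0 0" --pt "0 0 0 0" --pt "0 0 0 0"

```text
t: 18.4
tcp_pos: [0.4426, -0.2382, 0.101]
orientation: [-90.3, 0.2, 98.3]
ft_force: [1.6, 5.0, 11.3]
opening: 0.002
```

>>> step_arm --pt "0 0 0 0" --pt "0 0 0 0" --pt "0 0 0 0" --pt "0 0 0 0" --pt "0 0 0 0" --pt "0 0 0 0" --pt "0 0 0 0" --pt "0 0 0 0"

```text
t: 19.07
tcp_pos: [0.4426, -0.2382, 0.101]
orientation: [-90.3, 0.2, 98.3]
ft_force: [2.1, 4.6, 10.9]
opening: -0.001
```

Run:
```python
from h import *
f=grab('scene','s6'); st=robot.state(); print(st['t'],st['tcp_pos'],st['ft_force'])
im=f['image']; hsv=cv2.cvtColor(im,cv2.COLOR_BGR2HSV)
ax=np.array([np.cos(np.radians(8)),np.sin(np.radians(8))]); o=np.array([.572,-.2195])
v,u=np.mgrid[180:420,180:460]; v=v.ravel();u=u.ravel(); P=depth_pts(f,np.c_[u,v]); d=P[:,:2]-o; s=d@ax; t=d@[-ax[1],ax[0]]; H=hsv[v,u]
k=(abs(t)<.011)&(abs(s)<.09)&(P[:,2]>.08)&(P[:,2]<.25)&(H[:,1]<60); c=np.polyfit(s[k],P[k,2],1)
for _ in range(4):
    kk=k&(abs(P[:,2]-np.polyval(c,s))<.004); c=np.polyfit(s[kk],P[kk,2],1)
print('value',.25+np.arctan(c[0]))
red=((H[:,0]<7)|(H[:,0]>173))&(H[:,1]>140); r=red&(abs(P[:,0]-.559)<.12)&(abs(P[:,1]-.173)<.075); print('roller handle',r.sum(),np.median(P[r],0).round(3),np.percentile(P[r,2],[5,95]).round(3))
cv2.imwrite('pics/s6.png',im)
```

```text
19.1167 [ 0.44256127 -0.23821567  0.10099092] [ 3.21480818  3.73018193 11.46545144]
value 0.48838689127725093
roller handle 380 [0.541 0.163 0.027] [0.011 0.031]
```

View pics/s6.png

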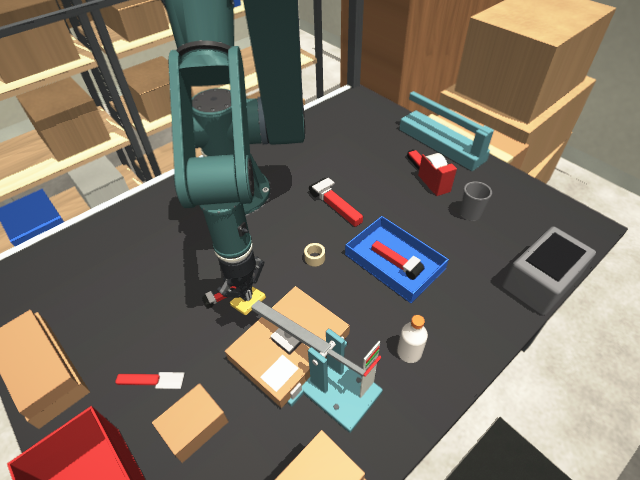

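The picture shows the roller in the tray (400,258) and the fingers on the paddle (247,300). The bystanders look to be where they started. The lever reads about 0.49 rad and has been held for over 4 s at about 11 N.

```bash
python3 -c "
from plant import robot
print(robot.hand_in()); s=robot.state(); print(s['t'],s['tcp_pos'],s['ft_force'])"
```

```text
the job is handed in; nothing more can be done
None
the job is handed in; nothing more can be done
```

The middle-sized seam roller is out from under the press pad and lying flat in the blue tray. The lever is held down by the shut fingers with the pointer in the green. I handed the job in at about 19 s, and no verdict was reported.

**Roller:** I gripped the handle about 17 mm outboard of the suggested point so the gripper body would clear the pad. It was set down at contact and released. Its handle measures about 27 mm high, near the tray's centre.

**Lever:** By depth it sat at about 0.49 rad, inside the 0.44–0.56 green band. It had been held there for over 4 s at about 11 N with the arm still. It was pressed slowly and never read near the red.

**Checks that disagreed:** Just before the final 4 mm, the pointer looked slightly below the green in the picture. I put this down to parallax, because the bar slope, paddle height and pointer height all placed it in the green.

**Bystanders:** I checked these by eye only, and none appeared to have moved.

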